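Swing out the kickstand of the bakery's recipe tablet

ROBOT

A 7-joint arm with a two-finger parallel gripper is mounted at the origin on the work surface. World frame = base frame: x ahead of the robot, y to its left, z up, the work surface at z = 0. Lengths are in m, angles in rad, forces in N, time in s.
With the tool pointing down it reaches from about 0.425 to 0.925 m from the base axis. Payload 6.8 kg.
Tool frame: the origin (TCP) lies midway between the tips of the shut fingers; the grasp point (between the pads) lies 19 mm behind it (bot.pinch_z is the distance from the TCP to the grasp point, in m); x points along the fingers, y is the direction in which the jaws open and shut, and the axes are right-handed (so a half turn about x gives the same grasp; the last joint's range is limited). The gripper opens to 85 mm and grips with 20 to 120 N. Pads are 22 mm wide; open, the fingers measure 114 mm over their backs; the gripper's body (76 mm by 85 mm) begins 54 mm behind the grasp point. The pads swing forward as they close: fully open they stand 13 mm farther back than shut.
Start: joints at [1.172, 0.477, 0.022, 1.555, -0.011, 1.109, -0.083], TCP at [0.194, -0.647, 0.231] pointing down, gripper open.
Joint ranges: [-2.96, 2.96], [-0.34, 2.1], [-1.41, 1.46], [0.24, 2.44], [-1.37, 4.51], [0.17, 1.92], [-2.96, 2.96]. Speed limits (rad/s): [2.39, 2.39, 3.14, 3.14, 3.14, 3.14, 3.14].

INTERFACE

Orientations are given as a unit quaternion [w, x, y, z].
In Python, from station import bot gives the robot as it stands. The module is installed in compiled form; this text tells all that it offers.
- The arm moves only by the tool step_arm, never from a script. Its argument "plan" is a list of rows, each a list of 6 numbers: the shift along the tool's x, y, z in units of 40 mm (1.0 is 40 mm), then the turn, a rotation vector about the tool's x, y, z in units of 360 degrees (1.0 is 360 degrees). In form: [[dx, dy, dz, ax, ay, az], ...]. A call has 1 to 8 rows; each row shifts and turns the commanded pose from where the row before left it, along the tool's axes as they then stand; what a row does not reach is not made up. A row lasts 1/8 s, in which the tool goes at most 62.5 mm and 10.7 degrees, less where a joint would pass 70% of its speed; a pose out of reach is approached as far as the arm can. A call with a number of a shift or a turn outside -1 to 1 is refused whole. A call with a gripper value outside its range is refused whole. "fingers" is the closure, from -1 (fully open) to 1 (shut), set as the call begins (left out, the last holds). The fingers move at their own pace and stop on an object; "force" is the grip in N (left out, the last holds). Time passes only in rows, so rows that do not move let the fingers close. It gives the time, the measured TCP pose, the force and the opening at its end, in the units of the state.
- bot.get_obs(): the state, without advancing time (a new reading comes with each control period).
- bot.read_camera(name): name is "side" or "top" or "wrist"; returns (picture, depth): 384x512x3 uint8, red, green, blue; 384x512 float32, m along the optical axis (not along the pixel's ray), 0 where there is no reading.
- bot.camera_model(name): a dict with "mtx" (3x3 intrinsics, pixels), "k1" (the pictures are not rectified: a ray, as slopes to the right and down, at radius r is drawn at 1 + k1 r^2 times it, then the intrinsics apply), "origin" and "rotation" of the camera in the world; the wrist camera has in their place "T_tool_cam" (4x4, takes a point from camera to tool coordinates, whose origin is the TCP and whose axes are the tool frame's). Camera axes: x right, y up, looking along -z (the intrinsics and any distortion apply to the point x, -y, -z); pixel columns grow to the right and rows downward; lengths in m; the calibration is good to about 2 mm. A picture is of the moment at which its call begins: read the wrist's pose just before it. camera_model takes no time and is no camera call.
- bot.hand_in(): hands the job in, once; it reports no verdict.
The state is a dict: "t": time; "q": joint angles; "joint_vel": joint speeds; "joint_torque": joint torques, N m; "eef_pos": TCP position; "tool_rot": TCP orientation; "contact_force": force on the tool from outside, world axes, zero at the start; "torque": the same for the moment, N m; "gripper_width": opening from 0.0 (shut) to 1.0 (fully open).
Only numpy, scipy, OpenCV 4.12 (cv2) and the standard library are available. Lean on these libraries where they do the work, as an engineer would, in place of code of your own. Each camera call takes 0.05 s, during which the arm holds its last target.

TASK

Two rugged recipe tablets lie face down on the steel bakery bench, each with its kickstand leg partly raised. Push the leg of the blue tablet up and over, past upright, until it is fully out against its stop, and leave it there. Do not shove the blue tablet away from its place, and leave the orange tablet with its leg and the sauce bottle undisturbed.

Things in the scene. Friction and masses are not known exactly. Their poses are not given: they have to be found in the camera images.
- blue_tablet: Loose tablet in a blue case, face down, 1.0 to 1.6 kg; 170 (x) by 240 (y) by 20 mm high. Origin: centre of its underside. z up, x roughly away from the robot (yaw within 0.35 rad). The leg's hinge line is parallel to y, 20 mm from the centre towards +x, 24 mm above the bench; the leg is centred on it in y.
- blue_leg (a joint): Angle of the blue tablet's leg: aluminium plate, 100 mm from hinge line to free edge, 60 wide (y), 5 thick, blue strip at the free edge. 0: flat on the case, free edge towards the tablet's -x; grows as that edge rises and swings over to +x; 1.57 upright, hard stop at 1.92. Starts at 0.55 to 0.95. Stiff hinge (0.09 N m, about 1 N at the edge): it stays where left.
- orange_leg_tip (a point): Middle of the free edge of the orange tablet's leg. That tablet is a bystander, same shape and sizes as the blue one but with an orange case and strip, beside it to the left or right (centres 300 mm or more apart), its leg also partly raised. x points from the free edge along the leg to the hinge, 100 mm away; y along the edge.
- sauce_bottle: Bystander: upright amber sauce bottle with a black cap, 56 mm in diameter, 135 mm high, standing on the bench beyond the tablets. Origin: centre of its underside.

How it is judged:
By the outcome, as a careful person would: the job done as asked, in the order asked, and still so for the second after the job is handed in, with the robot touching nothing.
It also fails if it takes over 32 s, if anything falls off the work surface, if the arm or the gripper's body presses on something with over 40 N, if the wrist force passes 120 N, or if a joint passes its speed limit or range.

## Working session

There is one attempt and no reset: what is moved stays moved. The work goes in short steps, Python scripts to look and compute and a tool call to move; the robot and the scene stay as the last step left them, time stands still between calls to the robot, and variables do not carry over. Pictures are saved under pics/ and viewed, and the job is handed in when it is done.

Besides the shell and the picture viewer there is one more tool, called after "Call:" in YAML: its name, and indented under it one key for each argument. step_arm: Moves the arm, as the interface text tells. Shifts and turns lie within -1 to 1; 1 stands for 40 mm of shift or 360 degrees of turn. Its arguments: {"type":"object","properties":{"plan":{"type":"array"},"fingers":{"type":"number"},"force":{"type":"number"}},"required":["plan"]}

```bash
mkdir -p pics; cat > h.py <<'E'
import numpy as np,cv2
from station import bot
def snap(n,tag):
    o=bot.get_obs(); p,d=bot.read_camera(n); cv2.imwrite(f'pics/{tag}.png',p[:,:,::-1]); np.savez(f'/tmp/{tag}.npz',p=p,d=d,e=o['eef_pos'],r=o['tool_rot']); return o,p,d
def cloud(n,d,o=None):
    m=bot.camera_model(n);K=np.array(m['mtx'],float);k1=m['k1']
    v,u=np.mgrid[0:384,0:512].astype(float)
    pts=np.stack([u.ravel(),v.ravel()],1)[:,None]
    xy=cv2.undistortPoints(pts,K,np.array([k1,0,0,0,0.])).reshape(384,512,2)
    c=np.stack([xy[...,0]*d,-xy[...,1]*d,-d],-1)
    if n=='wrist':
        from scipy.spatial.transform import Rotation as R
        T=np.array(m['T_tool_cam']); q=o['tool_rot']; Rm=R.from_quat([q[1],q[2],q[3],q[0]]).as_matrix()
        c=c@T[:3,:3].T+T[:3,3]; return c@Rm.T+np.array(o['eef_pos'])
    return c@np.array(m['rotation']).T+np.array(m['origin'])
E
python3 - <<'E'
from h import *
for n in ['top','side']:
    o,p,d=snap(n,n+'1')
    m=bot.camera_model(n);print(n,m['origin'],m['k1'],m['rotation'])
print(o)
E
```

```text
top [0.47123866 0.01564125 0.75766496] -0.07964383901390809 [-0.64310391 -0.07751486  0.09417831  0.75600215]
side [0.63389521 0.49302838 0.6207193 ] -0.0312520715291335 [-0.00520725  0.00653504  0.35304511  0.93556898]
{'t': 0.05, 'q': array([ 1.17189115,  0.47775867,  0.0223363 ,  1.55643059, -0.01148547,
        1.10925722, -0.08310099]), 'joint_vel': array([ 0.00069363, -0.00074639, -0.00120888,  0.00120458, -0.00203339,
        0.00089998,  0.00049237]), 'joint_torque': array([ 4.67130274e-03, -5.98302484e+01,  1.61551908e+00, -2.82254183e+01,
        1.27576565e-02,  5.16854037e-03, -3.21950347e-05]), 'eef_pos': array([ 0.19336241, -0.64612168,  0.23036222]), 'tool_rot': array([-0.10186915, -0.69950702, -0.10305852,  0.69977964]), 'contact_force': array([-0.18380058, -0.08548264, -0.64058457]), 'torque': array([-0.02798295,  0.01667068, -0.02277655]), 'gripper_width': 1.0016419249176314}
```

```bash
sed -i "s/return c@np.array(m\['rotation'\]).T/from scipy.spatial.transform import Rotation as R\n    q=m['rotation'];return c@R.from_quat([q[1],q[2],q[3],q[0]]).as_matrix().T/" h.py; python3 - <<'E'
from h import *
for n in ['top','side']:
    z=np.load(f'/tmp/{n}1.npz');c=cloud(n,z['d'])
    for v,u in [(100,100),(100,256),(100,400),(200,100),(200,256),(200,400),(300,100),(300,256),(300,400)]: print(n,v,u,c[v,u].round(3))
E
```

```text
top 100 100 [0.926 0.304 0.002]
top 100 256 [ 0.866 -0.047  0.001]
top 100 400 [ 0.817 -0.372  0.   ]
top 200 100 [0.69  0.315 0.003]
top 200 256 [ 0.638 -0.01   0.   ]
top 200 400 [ 0.586 -0.303  0.021]
top 300 100 [0.485 0.322 0.021]
top 300 256 [0.439 0.022 0.001]
top 300 400 [ 0.39  -0.261  0.002]
side 100 100 [ 1.514 -1.295 -0.61 ]
side 100 256 [ 0.619 -0.423 -0.003]
side 100 400 [ 0.186 -0.433  0.   ]
side 200 100 [ 1.372 -0.653 -0.751]
side 200 256 [ 0.619 -0.032  0.   ]
side 200 400 [ 0.292 -0.039 -0.001]
side 300 100 [ 0.902  0.21  -0.001]
side 300 256 [0.62  0.214 0.019]
side 300 400 [ 0.355  0.202 -0.002]
```

View pics/top1.png

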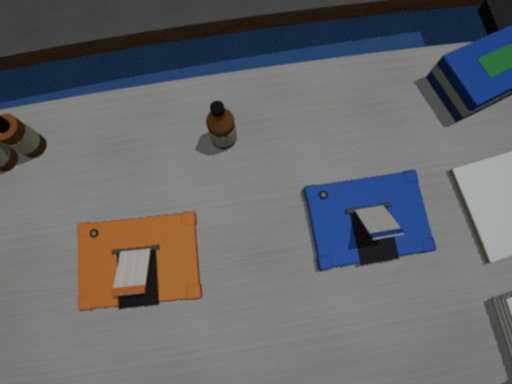

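View pics/side1.png

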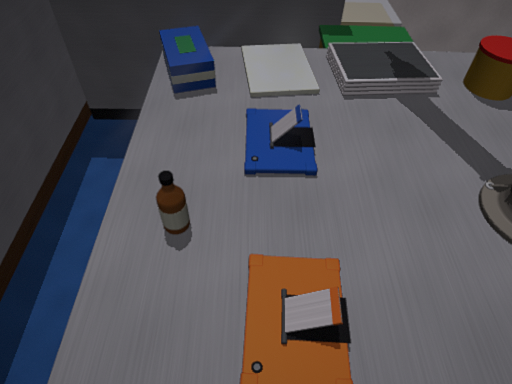

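```bash
python3 - <<'E'
from h import *
for n,box in [('top',(160,280,295,440)),('side',(100,180,235,325))]:
    z=np.load(f'/tmp/{n}1.npz');c=cloud(n,z['d']);p=z['p'].astype(int)
    m=np.zeros(p.shape[:2],bool);m[box[0]:box[1],box[2]:box[3]]=1
    m&=z['d']>0
    case=m&(c[...,2]>0.014)&(c[...,2]<0.027)&(p[...,2]>p[...,0]+40)
    r=cv2.minAreaRect(c[case][:,:2].astype(np.float32)*1000);print(n,r, cv2.boxPoints(r).tolist(), np.median(c[case][:,2]))
    leg=m&(c[...,2]>0.032)
    P=c[leg];print(len(P),P.min(0),P.max(0))
    mu=np.median(P,0);P=P[np.linalg.norm(P-mu,axis=1)<.12]
    U,S,V=np.linalg.svd(P-P.mean(0),full_matrices=False);print(P.mean(0),S/np.sqrt(len(P)),V)
    top=P[P[:,2]>P[:,2].max()-.012];print('top',top.mean(0),top.min(0),top.max(0))
E
```

```text
top ((560.8236083984375, -230.692626953125), (242.74240112304688, 171.8490447998047), 89.88520812988281) [[474.6560974121094, -351.89141845703125], [646.5047607421875, -352.2357177734375], [646.9910888671875, -109.49383544921875], [475.1424560546875, -109.1495361328125]] 0.02129429230288027
1013 [ 0.51056923 -0.27669911  0.03200936] [ 0.58196132 -0.18754163  0.10238523]
[ 0.54245787 -0.23024643  0.07020157] [0.02868962 0.01790328 0.00121153] [[-6.88162350e-01 -1.69134251e-02  7.25359577e-01]
 [ 1.17297203e-02 -9.99856950e-01 -1.21857546e-02]
 [-7.25461917e-01 -1.22487379e-04 -6.88262298e-01]]
top [ 0.51723224 -0.23089969  0.09656693] [ 0.51056923 -0.26218748  0.09039723] [ 0.52516627 -0.2011507   0.10238523]
side ((561.8983764648438, -229.992431640625), (244.0026397705078, 171.98463439941406), 89.65830993652344) [[475.1800231933594, -351.478759765625], [647.16162109375, -352.50439453125], [648.61669921875, -108.506103515625], [476.6351318359375, -107.48046875]] 0.020514279406727676
502 [ 0.51185762 -0.26901331  0.0320648 ] [ 0.5833126  -0.19819306  0.1011176 ]
[ 0.54461355 -0.22689476  0.0677564 ] [0.02758114 0.01838393 0.00124202] [[ 0.69189997 -0.03915018 -0.72093113]
 [-0.02150814 -0.99920324  0.03361972]
 [-0.72167294 -0.0077556  -0.69219074]]
top [ 0.51878738 -0.22734228  0.09465283] [ 0.51185762 -0.26149633  0.08915145] [ 0.52575512 -0.19819306  0.1011176 ]
```

```bash
cat >> h.py <<'E'
from scipy.spatial.transform import Rotation as R
def rm(o): q=o['tool_rot'];return R.from_quat([q[1],q[2],q[3],q[0]])
def togo(p,o):
    print('tool units',(rm(o).as_matrix().T@(np.array(p)-o['eef_pos'])/.04).round(3))
E
python3 - <<'E'
from h import *
o=bot.get_obs();print(rm(o).as_matrix().round(3))
for s in (1,-1):
    T=np.array([[0,0,-1],[0,s,0],[-1,0,0]]).T*1. if 0 else np.column_stack([[0,0,-1],[0,s,0],np.cross([0,0,-1],[0,s,0])])
    print(s,((rm(o).inv()*R.from_matrix(T)).as_rotvec()/(2*np.pi)).round(4))
togo([.455,-.23,.23],o)
E
```

```text
[[-0.001  0.287 -0.958]
 [ 0.002 -0.958 -0.287]
 [-1.    -0.002  0.   ]]
1 [-4.537e-01 -4.000e-04  1.000e-04]
-1 [0.0463 0.0001 0.0003]
tool units [ 0.023 -8.092 -9.249]
```

Call:
step_arm:
  plan:
    - [0,0,0,0.0232,0,0]
    - [0,0,0,0.0232,0,0]
    - [0,-0.8,-0.5,0,0,0]
    - [0,-0.8,-0.5,0,0,0]
    - [0,-0.8,-0.5,0,0,0]
    - [0,-0.8,-0.5,0,0,0]
    - [0,-0.8,-0.5,0,0,0]
    - [0,-0.8,-0.5,0,0,0]
  fingers: 1
  force: 40

```text
t: 1.1
eef_pos: [0.3141, -0.4534, 0.231]
tool_rot: [0.0, -0.707, 0.0, 0.707]
contact_force: [0.2, -0.2, -0.7]
gripper_width: 0.003
```

Call:
step_arm:
  plan:
    - [0,-0.8,-0.5,0,0,0]
    - [0,-0.8,-0.5,0,0,0]
    - [0,-0.8,-0.5,0,0,0]
    - [0,-0.8,-0.5,0,0,0]
    - [0,-0.8,-0.5,0,0,0]
    - [0,-0.8,-0.5,0,0,0]
    - [0,-0.8,-0.5,0,0,0]
    - [0,0,0,0,0,0]

```text
t: 2.1
eef_pos: [0.4554, -0.2277, 0.2311]
tool_rot: [0.001, 0.707, 0.002, -0.707]
contact_force: [-0.6, -0.6, 0.0]
gripper_width: 0.002
```

```bash
python3 - <<'E'
from h import *
o=bot.get_obs();print(o['t'],o['eef_pos'],o['gripper_width'],o['contact_force'],rm(o).as_matrix().round(3));togo([.455,-.23,.075],o)
snap('wrist','w2');o,p,d=snap('side','s2')
E
```

```text
2.1 [ 0.45535643 -0.2276785   0.23112487] 0.0022989607840695815 [-0.57900631 -0.60008375  0.00919395] [[ 0.     0.005 -1.   ]
 [ 0.001 -1.    -0.005]
 [-1.    -0.001 -0.   ]]
tool units [3.903 0.063 0.01 ]
```

View pics/w2.png

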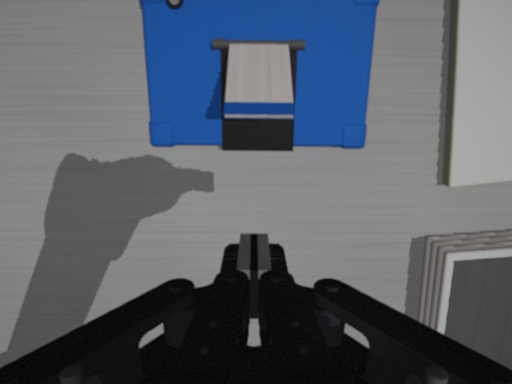

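View pics/s2.png

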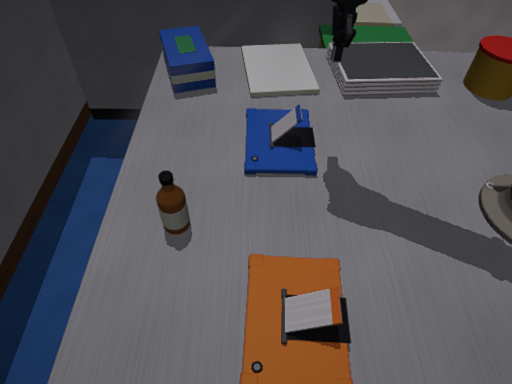

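Call:
step_arm:
  plan:
    - [0.8,0.03,0,0,0,0]
    - [0.8,0.03,0,0,0,0]
    - [0.8,0,0,0,0,0]
    - [0.8,0,0,0,0,0]
    - [0.7,0,0,0,0,0]
    - [0,0,0,0,0,0]
    - [0,0,-0.25,0,0,0]
    - [0,0,-0.25,0,0,0]

```text
t: 3.2
eef_pos: [0.4757, -0.234, 0.0768]
tool_rot: [-0.0, 0.708, -0.001, -0.706]
contact_force: [-0.4, 0.3, -0.3]
gripper_width: -0.001
```

Call:
step_arm:
  plan:
    - [0,0,-0.25,0,0,0]
    - [0,0,-0.2,0,0,0]
    - [0,0,-0.2,0,0,0]
    - [0,0,-0.2,0,0,0]
    - [0,0,-0.2,0,0,0]
    - [0,0,-0.2,0,0,0]
    - [0,0,0,0,0,0]

```text
t: 4.08
eef_pos: [0.5253, -0.2332, 0.0754]
tool_rot: [-0.0, 0.708, -0.0, -0.706]
contact_force: [-0.6, -0.0, -1.0]
gripper_width: 0.006
```

```bash
python3 - <<'E'
from h import *
o=bot.get_obs();print(o['t'],o['eef_pos'],o['contact_force'])
o,p,d=snap('side','s3')
cv2.imwrite('pics/s3z.png',cv2.resize(p[90:190,220:360,::-1],None,fx=5,fy=5))
E
```

```text
4.075 [ 0.52527862 -0.233173    0.07538839] [-0.63620982 -0.01037008 -1.04609978]
```

View pics/s3z.png

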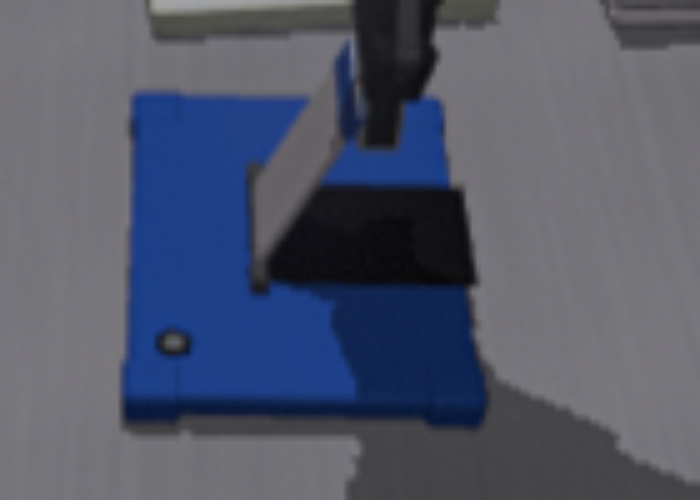

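Call:
step_arm:
  plan:
    - [-0.06,0,-0.18,0,0,0]
    - [-0.06,0,-0.18,0,0,0]
    - [-0.06,0,-0.18,0,0,0]
    - [-0.06,0,-0.18,0,0,0]
    - [-0.06,0,-0.18,0,0,0]
    - [-0.06,0,-0.18,0,0,0]
    - [0,0,-0.12,0,0,0]
    - [0,0,0,0,0,0]

```text
t: 5.12
eef_pos: [0.5726, -0.2333, 0.0898]
tool_rot: [-0.0, 0.707, -0.0, -0.707]
contact_force: [0.2, -0.5, 0.1]
gripper_width: 0.002
```

```bash
python3 - <<'E'
from h import *
o=bot.get_obs();print(o['t'],o['eef_pos'],o['contact_force'])
o,p,d=snap('side','s4')
cv2.imwrite('pics/s4z.png',cv2.resize(p[90:190,220:360,::-1],None,fx=5,fy=5))
E
```

```text
5.125 [ 0.57257343 -0.23330865  0.0898292 ] [ 0.1656142  -0.52253018  0.14805382]
```

View pics/s4z.png

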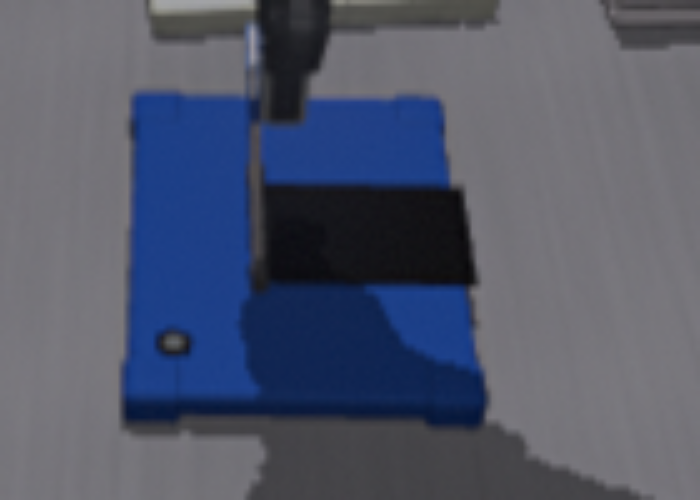

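Call:
step_arm:
  plan:
    - [-0.1,0,-0.03,0,0,0]
    - [-0.1,0,-0.03,0,0,0]
    - [-0.1,0,-0.06,0,0,0]
    - [0,0,-0.08,0,0,0]
    - [0,0,-0.08,0,0,0]
    - [0,0,0,0,0,0]

```text
t: 5.92
eef_pos: [0.5836, -0.2333, 0.1017]
tool_rot: [-0.0, 0.707, -0.0, -0.707]
contact_force: [-0.2, 0.2, -0.6]
gripper_width: -0.002
```

```bash
cat >> h.py <<'E'
def meas(tag):
    o=bot.get_obs();print(o['t'],o['eef_pos'].round(4),o['contact_force'].round(2))
    for n,box in [('top',(150,280,295,440)),('side',(80,180,235,325)),('wrist',(0,384,0,512))]:
        o,p,d=snap(n,tag+n);c=cloud(n,d,o);q=p.astype(int)
        m=np.zeros(d.shape,bool);m[box[0]:box[1],box[2]:box[3]]=1;m&=d>0
        case=m&(c[...,2]>.012)&(c[...,2]<.027)&(q[...,2]>q[...,0]+30)&(abs(c[...,0]-.56)<.12)&(abs(c[...,1]+.23)<.16)
        if case.sum()>50:
            r=cv2.minAreaRect(c[case][:,:2].astype(np.float32)*1000);print(n,'case',np.round(r[0],1),np.round(r[1],1),round(r[2],2))
        # leg pixels: exclude dark gripper
        leg=m&(c[...,2]>.04)&(c[...,2]<.135)&(abs(c[...,0]-.60)<.05)&(abs(c[...,1]+.23)<.035)&(q.max(-1)>75)
        P=c[leg]
        if len(P)>15:
            f=np.polyfit(P[:,2]-.024,P[:,0]-.581,1);print(n,'leg n',len(P),'slope',f.round(4),'ang~',round(np.pi/2+np.arctan(f[0]),3),'zmax',P[:,2].max().round(4),'x',P[:,0].min().round(4),P[:,0].max().round(4))
    for n in ('side','top'):
        p=np.load(f'/tmp/{tag}{n}.npz')['p']
        s=p[85:185,220:340] if n=='side' else p[150:280,295:445]
        cv2.imwrite(f'pics/{tag}{n}z.png',cv2.resize(s[:,:,::-1],None,fx=5,fy=4.5))
E
python3 -c "
from h import *
meas('m5')"
```

```text
5.925 [ 0.5836 -0.2333  0.1017] [-0.18  0.19 -0.59]
top case [ 561.4 -230.6] [242.7 173.7] 89.88
top leg n 59 slope [0.1233 0.0003] ang~ 1.693 zmax 0.1285 x 0.5722 0.5966
side case [ 561.6 -229. ] [242.4 172.5] 89.75
side leg n 102 slope [0.1589 0.0016] ang~ 1.728 zmax 0.1289 x 0.573 0.6035
wrist case [ 567.  -231.3] [164.2 241.9] 0.04
wrist leg n 4346 slope [0.1363 0.0063] ang~ 1.706 zmax 0.1349 x 0.5877 0.6043
```

View pics/m5sidez.png

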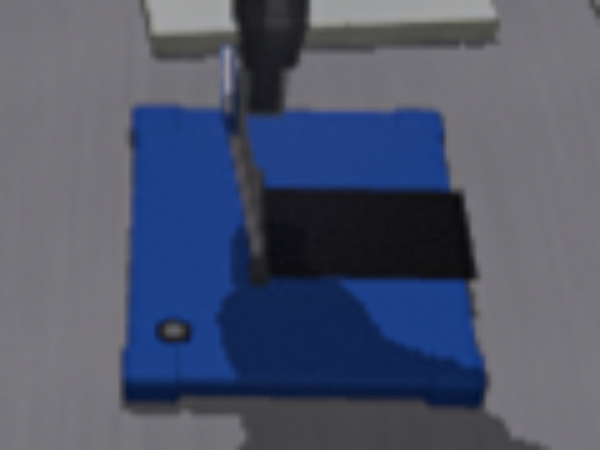

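View pics/m5topz.png

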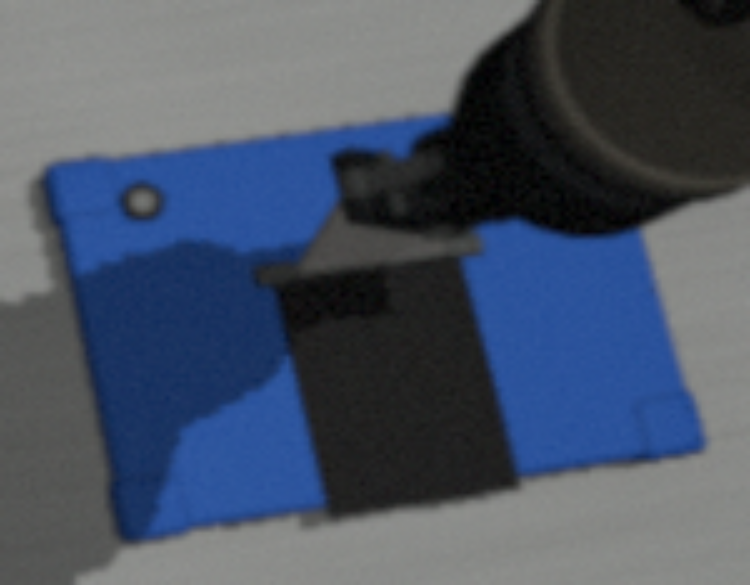

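Call:
step_arm:
  plan:
    - [0,0,-0.08,0,0,0]
    - [0,0,-0.08,0,0,0]
    - [0,0,-0.07,0,0,0]
    - [0,0,-0.05,0,0,0]
    - [0,0,0,0,0,0]

```text
t: 6.7
eef_pos: [0.5946, -0.2333, 0.1018]
tool_rot: [-0.0, 0.707, -0.0, -0.707]
contact_force: [-0.6, -0.0, -0.3]
gripper_width: -0.001
```

```bash
python3 -c "
from h import *
meas('m6')"
```

```text
6.7 [ 0.5946 -0.2333  0.1018] [-0.6  -0.04 -0.3 ]
top case [ 561.1 -230.6] [243.  173.3] 89.84
top leg n 261 slope [ 0.2801 -0.0009] ang~ 1.844 zmax 0.1327 x 0.583 0.6074
side case [ 561.4 -228.6] [241.8 172.9] 89.75
side leg n 96 slope [0.27   0.0028] ang~ 1.835 zmax 0.1299 x 0.5842 0.6149
wrist case [ 563.2 -231.3] [241.5 171. ] 89.74
wrist leg n 2262 slope [0.2408 0.009 ] ang~ 1.807 zmax 0.1298 x 0.5932 0.6166
```

View pics/m6sidez.png

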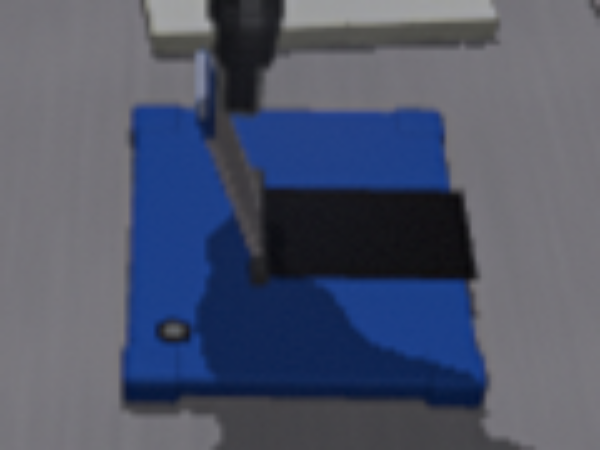

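Call:
step_arm:
  plan:
    - [0,0,-0.03,0,0,0]
    - [0,0,-0.03,0,0,0]
    - [0,0,-0.03,0,0,0]
    - [0,0,0,0,0,0]

```text
t: 7.35
eef_pos: [0.5975, -0.2334, 0.1015]
tool_rot: [0.0, -0.707, 0.0, 0.707]
contact_force: [-1.9, 0.1, 0.3]
gripper_width: 0.004
```

Call:
step_arm:
  plan:
    - [0,0,-0.03,0,0,0]
    - [0,0,0,0,0,0]

```text
t: 7.6
eef_pos: [0.5976, -0.2335, 0.1014]
tool_rot: [0.001, -0.706, 0.0, 0.708]
contact_force: [-5.6, 0.3, 1.4]
gripper_width: -0.003
```

```bash
python3 -c "
from h import *
meas('m7')"
```

```text
7.6 [ 0.5976 -0.2335  0.1014] [-5.58  0.26  1.35]
top case [ 561.1 -230.5] [243.  173.2] 89.84
top leg n 305 slope [ 0.3563 -0.0024] ang~ 1.913 zmax 0.1198 x 0.583 0.6094
side case [ 561.8 -228.9] [242.7 172.1] 89.73
side leg n 95 slope [0.3545 0.0005] ang~ 1.911 zmax 0.1194 x 0.5868 0.6172
wrist case [ 563.4 -231.3] [241.7 170.9] 89.73
wrist leg n 2189 slope [0.1213 0.0232] ang~ 1.691 zmax 0.1331 x 0.6014 0.6196
```

Force rose to 5.6 N with no further travel, so the leg is on its stop, and the tablet has not moved. I'll back off now.

Call:
step_arm:
  plan:
    - [0,0,0.1,0,0,0]
    - [0,0,0.3,0,0,0]
    - [0,0,0.5,0,0,0]
    - [-0.3,0,0.6,0,0,0]
    - [-0.7,0,0.6,0,0,0]
    - [-0.7,0,0.6,0,0,0]
    - [-0.7,0,0.5,0,0,0]
    - [0,0,0,0,0,0]

```text
t: 8.75
eef_pos: [0.4709, -0.2343, 0.2]
tool_rot: [-0.0, 0.709, -0.002, -0.706]
contact_force: [0.4, 0.0, -1.2]
gripper_width: 0.001
```

```bash
python3 -c "
from h import *
meas('m8')
for n in('top','side'):
  a=cloud(n,np.load(f'/tmp/{n}1.npz')['d']);p0=np.load(f'/tmp/{n}1.npz')['p'].astype(int);p1=np.load(f'/tmp/m8{n}.npz')['p'].astype(int)
  D=abs(p0-p1).max(-1)>60
  print(n,'orange chg',(D[200:320,70:210] if n=='top' else D[245:384,235:360]).sum(),'bottle',(D[95:155,200:245] if n=='top' else D[165:240,150:195]).sum())
"
```

```text
8.75 [ 0.4709 -0.2343  0.2   ] [ 0.37  0.02 -1.21]
top case [ 560.8 -230.5] [242.4 172.3] 89.56
top leg n 778 slope [ 0.3827 -0.0035] ang~ 1.936 zmax 0.1225 x 0.583 0.6188
side case [ 561.6 -228.4] [241.2 172.4] 89.75
side leg n 198 slope [ 0.3867 -0.002 ] ang~ 1.94 zmax 0.1203 x 0.5848 0.6173
wrist case [ 553.5 -231. ] [242.6 155.1] 89.91
wrist leg n 3891 slope [ 0.3609 -0.0015] ang~ 1.917 zmax 0.1054 x 0.585 0.6085
top orange chg 0 bottle 0
side orange chg 0 bottle 0
```

View pics/m8side.png

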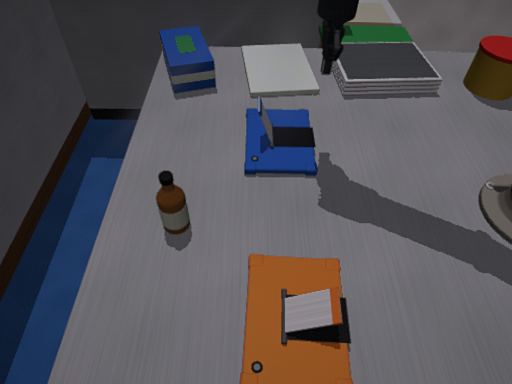

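View pics/m8top.png

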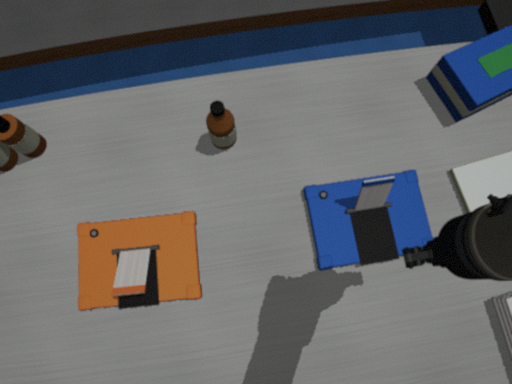

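The leg leans past upright (side view about (266,122)), the gripper is clear, and the tablet, orange tablet and bottle look unchanged.

```bash
python3 -c "
from station import bot
print(bot.hand_in())"
```

```text
the job is handed in; nothing more can be done
None
```

The blue tablet's leg is fully out against its stop, and I handed the job in at about 9 s. I pushed its free edge over from the robot side with the fingers shut, then backed the gripper clear.

- **Leg at the stop:** in the last push the fingers stopped advancing and the force rose to about 5.6 N. After I let go, the cameras put the leg at 1.92 (wrist) to 1.94 rad (top and side); the stop is at 1.92. One wrist reading taken during that push gave 1.69 rad. I put that down to the finger getting into the fit, since the other two cameras gave 1.91.
- **Blue tablet:** its measured centre stayed within about 1 mm in the top view and 2 mm in the side view, which is about the calibration error. The wrist camera's centre (x = 553 mm, against about 561 mm) differs, but it saw only 155 mm of the tablet's 170 mm depth, so I discounted it.
- **Orange tablet and sauce bottle:** comparing first and last pictures from the top and side cameras showed no changed pixels around either.

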